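Slide the case door aside and take out the jar

TASK

The little glass jar with the screw lid is in the desk case under one of the two clear sliding doors. Slide that door back past the other one, leaving the other door as it is, then lift the jar out and stand it gently, upright, in the middle of the round cork coaster in front of the case. The door can stay open.

Things in the scene. Friction and masses are not known exactly. Their poses are not given: they have to be found in the camera images.
- jar_centre (a point): Glass jar with steel screw lid, upright: glass 48 mm across, lid 44 mm across and 20 mm tall at the top, 70 mm tall overall, about 0.16 kg. The point is on its axis, half-way up. It starts on the case's inner floor in the left or the right compartment, about 140 mm along y from the case's middle and near its x = 0; a black sticky-note holder is in the other compartment.
- coaster: Round cork coaster fixed on the desk between the robot and the case, 90 mm across, 4 mm thick; origin at the centre of its underside, on the desk.
- case: Light wooden fixed case, 200 mm deep (x) by 460 long (y), 102 high at its long walls; origin at the centre of its underside, x away from the robot, y to the left. Inside: 184 mm across, floor 6 mm above the desk, a divider at y = 0 makes a left (+y) and a right compartment. Two clear doors lie flat over it in tracks. A slid-open door leaves an opening 160 mm long (y) over its compartment's outer part.
- left_handle (a point): Centre of the aluminium grip bar on the left (+y, upper) door: 60 mm long (x), 12 thick (y), 26 high; axes as the case's. The door's top face is 98 mm above the desk, 13 mm below this point. It slides to -y, over the right door, 160 mm from shut (handle 206 mm from the case's middle) to its stop; starts 0 to 15 mm ajar. 3 to 5 N moves it; it stays where left.
- right_handle (a point): Centre of the aluminium grip bar on the right (-y, lower) door: 60 mm long (x), 12 thick (y), 26 high; axes as the case's. The door's top face is 89 mm above the desk, 13 mm below this point. It slides to +y, under the left door, 160 mm from shut (handle 206 mm from the case's middle) to its stop; starts 0 to 15 mm ajar. 3 to 5 N moves it; it stays where left.
Things that resemble listed ones, but are neither listed nor needed, are in the scene too. There is more than one size of the coaster; the job needs the largest.

How it is judged:
At the end, for the whole second after the job is handed in: The jar stands upright (within 10 degrees) on the coaster, its axis within 20 mm of the coaster's centre, released (horizontal distance between jar_centre and coaster below 0.02 m and height (world z) of jar_centre below 0.047 m and angle between jar_centre's own z axis and vertical below 0.17 rad); the robot touches nothing.
It fails at once if the jar was let go more than 20 mm above the coaster (horizontal distance between jar_centre and coaster below 0.06 m and height (world z) of jar_centre above 0.059 m and contact force between the fingers and anything else below 0.05 N).
It fails at once if both doors were slid (each by more than 20 mm): the other door was not left as it was (distance of each of left_handle, right_handle from where it was at the start of the episode above 0.02 m).
It fails at once if the jar was slammed on the coaster (more than 60 N) (contact force between coaster and anything else above 60 N).
It also fails if it takes over 67 s, if anything falls off the work surface, if the arm or the gripper's body presses on something with over 40 N, if the wrist force passes 120 N, or if a joint passes its speed limit or range.

ROBOT

A 6-joint arm with a two-finger parallel gripper is mounted at the origin on the work surface. World frame = base frame: x ahead of the robot, y to its left, z up, the work surface at z = 0. Lengths are in m, angles in rad, forces in N, time in s.
With the tool pointing down it reaches from about 0.35 to 0.775 m from the base axis. Payload 7.3 kg.
Tool frame: the origin (TCP) lies midway between the tips of the shut fingers; the grasp point (between the pads) lies 19 mm behind it (env.pinch_z is the distance from the TCP to the grasp point, in m); z points along the fingers, y is the direction in which the jaws open and shut (so a half turn about z gives the same grasp; the last joint's range is limited). The gripper opens to 92 mm and grips with 3 to 60 N. Pads are 19 mm wide; open, the fingers measure 130 mm over their backs; the gripper's body (75 mm by 190 mm) begins 47 mm behind the grasp point.
Start: joints at [-1.301, 0.342, 1.524, -0, 1.275, -0.146], TCP at [0.212, -0.48, 0.205] pointing down, gripper open.
Joint ranges: [-2.53, 2.53], [-0.77, 2.02], [0.04, 2.7], [-1, 4.14], [0.28, 2.66], [-3.11, 3.11]. Speed limits (rad/s): [2.57, 2.57, 3.14, 3.14, 3.14, 3.14].

INTERFACE

Orientations are given as a unit quaternion [x, y, z, w].
In Python, from cell import env, viewer gives the robot as it stands.
- The arm moves only by the shell command python3 -m jog 'ROWS' [FORCE]. ROWS is JSON, a list of rows, each an object with "dr": the turn, a rotation vector about the tool's x, y, z in rad, a list of three; "dp": the shift along the tool's x, y, z in m, a list of three; "gripper": the opening, from 0 (shut) to 1 (fully open). A call has 1 to 12 rows; each row is the pose to reach, as a shift and turn from the pose commanded when the call began, along the tool's axes at that moment; what a row does not reach only later rows make up. A row lasts 1/10 s, in which the tool goes at most 50 mm and 8.59 degrees, less where a joint would pass 70% of its speed; a pose out of reach is approached as far as the arm can. A call with a gripper value outside its range is refused whole. The fingers move at their own pace and stop on an object; FORCE is the grip in N (left out, the last holds). Time passes only in rows, so rows that repeat a pose let the fingers close. It gives the time, the measured TCP pose, the force and the opening at its end, in the units of the state.
- env.get_obs(): the state, without advancing time (a new reading comes with each control period).
- viewer.read_camera(name): name is "scene" or "top"; returns (picture, depth): 420x560x3 uint8, blue, green, red; 420x560 float32, m along the optical axis (not along the pixel's ray), 0 where there is no reading.
- viewer.camera_model(name): a dict with "camera_matrix" (3x3 intrinsics, pixels), "distortion" ([k1, k2, p1, p2, k3] as OpenCV has them; the pictures are not rectified), "world_from_camera" (4x4, takes a point from camera to world coordinates). Camera axes: x right, y down, z forward; pixel columns grow to the right and rows downward; lengths in m; the calibration is good to about 2 mm. A picture is of the moment at which its call begins. camera_model takes no time and is no camera call.
- env.sign_off(): hands the job in, once; it reports no verdict.
The state is a dict: "time_s": time; "joints": joint angles; "joint_velocities": joint speeds; "joint_torque": joint torques, N m; "ee_pos": TCP position; "eef_rot": TCP orientation; "force": force on the tool from outside, world axes, zero at the start; "torque": the same for the moment, N m; "finger_gap": finger opening in m.
Only numpy, scipy, OpenCV 4.12 (cv2) and the standard library are available. Lean on these libraries where they do the work, as an engineer would, in place of code of your own. Each camera call takes 0.05 s, during which the arm holds its last target. There are 200 camera calls.

## Working session

There is one attempt and no reset: what is moved stays moved. The work goes in short steps, Python scripts to look and compute and a shell command to move; the robot and the scene stay as the last step left them, time stands still between calls to the robot, and variables do not carry over. Pictures are saved under pics/ and viewed, about 8 in all and at most 12, crops included, and the job is handed in when it is done.

```bash
mkdir -p pics
cat > h.py <<'E'
import numpy as np, cv2
from cell import env, viewer
def shot(n):
    return viewer.read_camera(n)
def ray(n,px):
    m=viewer.camera_model(n);K=np.array(m["camera_matrix"]);T=np.array(m["world_from_camera"])
    u=cv2.undistortPoints(np.array(px,float).reshape(-1,1,2),K,np.array(m["distortion"],float)).reshape(-1,2)
    d=np.c_[u,np.ones(len(u))]@T[:3,:3].T
    return T[:3,3],d
def onz(n,px,z):
    o,d=ray(n,px); return o+d*((z-o[2])/d[:,2])[:,None]
def proj(n,P):
    m=viewer.camera_model(n);T=np.linalg.inv(np.array(m["world_from_camera"]))
    return cv2.projectPoints(np.array(P,float).reshape(-1,3),cv2.Rodrigues(T[:3,:3])[0],T[:3,3],np.array(m["camera_matrix"]),np.array(m["distortion"],float))[0].reshape(-1,2)
E
python3 - <<'E'
from h import *
for n in("top","scene"):
    p,d=shot(n); cv2.imwrite(f"pics/{n}0.png",p); np.save(f"pics/{n}0.npy",d)
    m=viewer.camera_model(n); print(n,np.round(m["camera_matrix"],1).tolist(),np.round(m["world_from_camera"],3).tolist())
o=env.get_obs(); print(o["time_s"],o["ee_pos"],o["eef_rot"],o["force"],o["finger_gap"])
E
```

```text
top [[471.8, 0.0, 281.2], [0.0, 471.8, 205.6], [0.0, 0.0, 1.0]] [[0.005, -0.983, 0.184, 0.353], [-1.0, -0.002, 0.017, -0.003], [-0.016, -0.184, -0.983, 0.953], [0.0, 0.0, 0.0, 1.0]]
scene [[478.3, 0.0, 287.7], [0.0, 478.3, 215.3], [0.0, 0.0, 1.0]] [[-0.84, 0.318, -0.439, 0.878], [0.542, 0.486, -0.685, 0.592], [-0.005, -0.814, -0.581, 0.57], [0.0, 0.0, 0.0, 1.0]]
0.1 [ 0.21196648 -0.47989781  0.20402101] [ 9.78466531e-01  2.06404411e-01 -5.95940855e-05 -6.81214646e-04] [-0.22095177 -1.44837563 -0.07018414] 0.09161355716717398
```

View pics/top0.png

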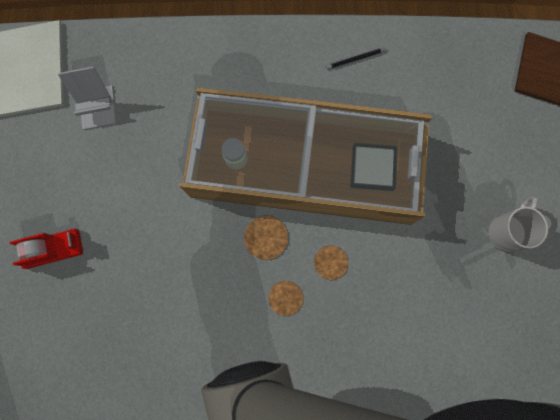

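View pics/scene0.png

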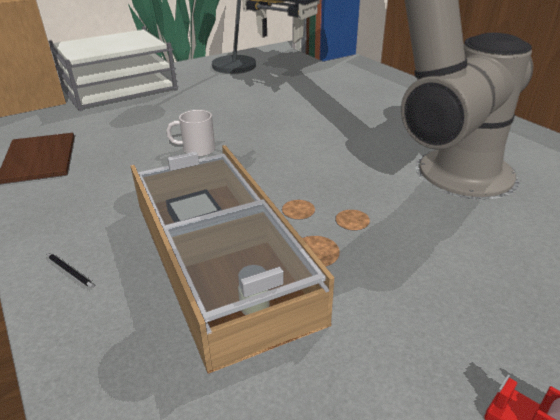

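Top view: the jar with its grey lid is at about (234,152), in the left (+y) compartment. The black note holder is in the right one, at (374,166). The left door's grip bar is at about (199,133) and the right door's is at (414,162). There are three coasters: (266,238), which looks largest, (331,262) and (285,298). I'll measure these and confirm them in one crop.

Run:
```python
from h import *
p=cv2.imread("pics/top0.png"); d=np.load("pics/top0.npy")
hsv=cv2.cvtColor(p,cv2.COLOR_BGR2HSV)
m=cv2.inRange(hsv,(5,90,70),(25,255,255))
m[:80]=0
cs,_=cv2.findContours(m,0,1)
for c in cs:
    if cv2.contourArea(c)<200: continue
    (e,ax,an)=cv2.fitEllipse(c); w=onz("top",c.reshape(-1,2),0.004)
    (cx,cy),r=cv2.minEnclosingCircle(w[:,:2].astype(np.float32))
    print("wood/cork",np.round(e,1),np.round(onz("top",[e],0.004)[0],4),"diam",round(2*r,4), 2*np.sqrt(cv2.contourArea(w[:,:2].astype(np.float32))/np.pi))
# case long walls: depth-based points z near 0.102
v,u=np.mgrid[0:420,0:560]; px=np.c_[u.ravel(),v.ravel()].astype(float)
o,dr=ray("top",px); T=np.array(viewer.camera_model("top")["world_from_camera"])
P=(o+dr*d.ravel()[:,None]).reshape(420,560,3)   # dr has unit cam z
np.save("pics/P0.npy",P)
z=P[...,2]
for lo,hi in((.098,.106),(.114,.13),(.108,.118)):
    mm=((z>lo)&(z<hi)&(d>0)).astype(np.uint8)
    n,l,s,c=cv2.connectedComponentsWithStats(mm)
    for i in range(1,n):
        if s[i,4]>60: q=P[l==i]; print(lo,s[i],np.round(q.mean(0),4))
for q in((234,152),(199,133),(414,162),(307,150),(266,238),(220,120)): print(q,np.round(P[q[1],q[0]],4))
c=cv2.resize(p[80:320,170:350],None,fx=2.5,fy=2.5,interpolation=cv2.INTER_CUBIC)
cv2.imwrite("pics/crop0.png",c)
```

```text
wood/cork [285.5 298. ] [0.3439 0.0038 0.004 ] diam 0.0681 0.06608876268577443
wood/cork [330.7 262.3] [ 0.4148 -0.0867  0.004 ] diam 0.0682 0.06581734511543928
wood/cork [265.8 237.4] [0.4648 0.044  0.004 ] diam 0.0892 0.08689113676850758
wood/cork [323.5 206.3] [ 0.5289 -0.0734  0.004 ] diam 0.5084 0.11057600623538644
wood/cork [423.3 166.4] [ 0.6141 -0.2835  0.004 ] diam 0.1836 0.03737695761235512
wood/cork [353.7 108. ] [ 0.7428 -0.141   0.004 ] diam 0.5087 0.07357499833012066
0.098 [ 59  69  37   9 104] [0.7817 0.4254 0.1019]
0.098 [ 179   87  254  130 8545] [0.6252 0.0401 0.1   ]
0.114 [194 119  12  31 227] [0.643  0.1627 0.1232]
0.114 [411 146   8  31 125] [ 0.5948 -0.2344  0.1156]
0.108 [410 146   9  31 196] [ 0.5944 -0.2342  0.1144]
(234, 152) [0.616  0.1014 0.097 ]
(199, 133) [0.6442 0.164  0.1257]
(414, 162) [ 0.5917 -0.2336  0.1154]
(307, 150) [ 0.6191 -0.0367  0.0994]
(266, 238) [4.64e-01 4.37e-02 1.00e-04]
(220, 120) [0.6794 0.1297 0.0996]
```

View pics/crop0.png

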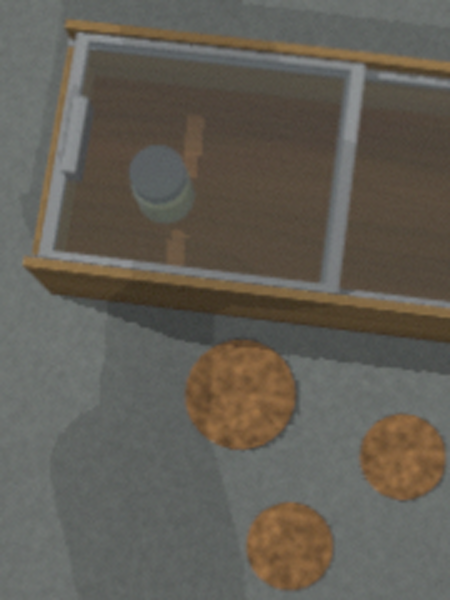

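The crop confirms it. The jar is under the left (upper) door, and the coaster at full-image pixel (266,238) is 89 mm across against 68 mm for the other two, so that is the target. Two wood-coloured strips sit on the -y side of the jar, to be checked once the door is open. Next I'll measure the case yaw and handle pose.

Run:
```python
from h import *
p=cv2.imread("pics/top0.png"); P=np.load("pics/P0.npy"); z=P[...,2]
hsv=cv2.cvtColor(p,cv2.COLOR_BGR2HSV)
wood=cv2.inRange(hsv,(8,90,70),(25,255,255))>0
w=wood&(abs(z-.102)<.006)
n,l,s,c=cv2.connectedComponentsWithStats(w.astype(np.uint8))
px=[]
for i in range(1,n):
    if s[i,4]>100:
        yy,xx=np.where(l==i); W=onz("top",np.c_[xx,yy],.102)
        vx,vy,x0,y0=cv2.fitLine(W[:,:2].astype(np.float32),cv2.DIST_HUBER,0,.01,.01).ravel()
        print(s[i],np.round([x0,y0],4),"yaw",np.degrees(np.arctan2(-vx,vy)) if vy>0 else np.degrees(np.arctan2(vx,-vy)))
        px.append(W)
W=np.vstack(px)[:,:2].astype(np.float32); print("case rect",cv2.minAreaRect(W))
for lo,a,b in((.12,"L",0.124),(.111,"R",.115)):
    mm=(z>lo)&(z<.13); mm[:, 230:]=mm[:,230:] if a=="R" else False
    if a=="R": mm[:,:400]=False
    mm[:110]=False; mm[200:]=False
    if a=="L": mm[:,:185]=False
    yy,xx=np.where(mm); H=onz("top",np.c_[xx,yy],b); print(a,len(H),cv2.minAreaRect(H[:,:2].astype(np.float32)),H.mean(0))
# jar lid top ellipse approx (z = .076)
g=p[130:175,215:255]
print(onz("top",[(233.5,150)],.076), proj("top",[[.616,.101,.076]]))
```

```text
[197  88 235  31 995] [ 0.7119 -0.0621] yaw -7.2037363
[ 180  183  245   34 1054] [ 0.5232 -0.0282] yaw -7.082398
case rect ((0.6188378930091858, -0.03716878592967987), (0.45620957016944885, 0.20063984394073486), 82.8963851928711)
L 202 ((0.6434819102287292, 0.1629696637392044), (0.012995784170925617, 0.058718886226415634), 83.29688262939453) [0.64332224 0.16305486 0.124     ]
R 184 ((0.5942389965057373, -0.23444616794586182), (0.011741064488887787, 0.05860573798418045), 83.7657699584961) [ 0.59489338 -0.23446113  0.115     ]
[[0.62652724 0.10505228 0.076     ]] [[235.44587228 155.20383549]]
```

```bash
cat >> h.py <<'E'
from scipy.spatial.transform import Rotation as R
def go(pos,yaw=None,note=""):
    """shift/turn in tool axes from the measured pose; yaw(deg)=world heading of tool x, tool down"""
    o=env.get_obs(); r=R.from_quat(o["eef_rot"]); 
    dp=r.inv().apply(np.array(pos)-o["ee_pos"])
    t=R.from_euler("z",yaw,degrees=True)*R.from_euler("x",np.pi) if yaw is not None else r
    print(note,"dp",np.round(dp,4).tolist(),"dr",np.round((r.inv()*t).as_rotvec(),4).tolist())
def case(x,y,c=(.6188,-.0372),a=-7.1):
    a=np.radians(a); return np.array([c[0]+x*np.cos(a)-y*np.sin(a),c[1]+x*np.sin(a)+y*np.cos(a)])
def tocase(P,c=(.6188,-.0372),a=-7.1):
    a=np.radians(a); d=np.array(P)[...,:2]-np.array(c); return d@np.array([[np.cos(a),-np.sin(a)],[np.sin(a),np.cos(a)]])
E
python3 -c "
from h import *
go([.6433,.163,.19],-7.1)
print(tocase(onz('top',[(246,138),(241,180),(233.5,150),(199,133)],.006)))"
```

```text
dp [0.6543, -0.4139, 0.0147] dr [-0.0014, 0.0002, 0.5397]
[[ 0.03997708  0.13106187]
 [-0.05143813  0.12831484]
 [ 0.01067623  0.15337001]
 [ 0.03908394  0.2319851 ]]
```

```bash
python3 -m jog '[{"dp":[0.654,-0.414,0.014],"dr":[0,0,0.54],"gripper":0.5},{"dp":[0.654,-0.414,0.014],"dr":[0,0,0.54],"gripper":0.5},{"dp":[0.654,-0.414,0.014],"dr":[0,0,0.54],"gripper":0.5},{"dp":[0.654,-0.414,0.014],"dr":[0,0,0.54],"gripper":0.5},{"dp":[0.654,-0.414,0.014],"dr":[0,0,0.54],"gripper":0.5},{"dp":[0.654,-0.414,0.014],"dr":[0,0,0.54],"gripper":0.5},{"dp":[0.654,-0.414,0.014],"dr":[0,0,0.54],"gripper":0.5},{"dp":[0.654,-0.414,0.014],"dr":[0,0,0.54],"gripper":0.5},{"dp":[0.654,-0.414,0.014],"dr":[0,0,0.54],"gripper":0.5},{"dp":[0.654,-0.414,0.014],"dr":[0,0,0.54],"gripper":0.5},{"dp":[0.654,-0.414,0.014],"dr":[0,0,0.54],"gripper":0.5},{"dp":[0.654,-0.414,0.014],"dr":[0,0,0.54],"gripper":0.5}]' 20; python3 -c "
from h import *
go([.6433,.163,.19],-7.1)"
```

```text
time_s: 1.3
ee_pos: [0.5415, 0.0119, 0.1936]
eef_rot: [0.998, -0.062, -0.0, 0.0]
force: [-0.1, -1.4, 0.5]
finger_gap: 0.0456
 dp [0.0823, -0.1626, 0.0036] dr [0.0003, 0.0005, -0.0001]
```

```bash
python3 -m jog '[{"dp":[0.082,-0.162,0.004],"dr":[0,0,0],"gripper":0.5},{"dp":[0.082,-0.162,0.004],"dr":[0,0,0],"gripper":0.5},{"dp":[0.082,-0.162,0.004],"dr":[0,0,0],"gripper":0.5},{"dp":[0.082,-0.162,0.004],"dr":[0,0,0],"gripper":0.5},{"dp":[0.082,-0.162,0.004],"dr":[0,0,0],"gripper":0.5},{"dp":[0.082,-0.162,0.004],"dr":[0,0,0],"gripper":0.5},{"dp":[0.082,-0.162,0.004],"dr":[0,0,0],"gripper":0.5}]'; python3 -c "
from h import *
go([.6433,.163,.104],-7.1)"
```

```text
time_s: 2.0
ee_pos: [0.6417, 0.1593, 0.1897]
eef_rot: [0.998, -0.062, -0.0, 0.0]
force: [-0.6, -0.8, -0.6]
finger_gap: 0.0461
 dp [0.0012, -0.0039, 0.0857] dr [0.0007, 0.0009, -0.0011]
```

```bash
python3 -m jog '[{"dp":[0,0,0.03],"dr":[0,0,0],"gripper":0.5},{"dp":[0,0,0.05],"dr":[0,0,0],"gripper":0.5},{"dp":[0,0,0.065],"dr":[0,0,0],"gripper":0.5},{"dp":[0,0,0.075],"dr":[0,0,0],"gripper":0.5},{"dp":[0,0,0.08],"dr":[0,0,0],"gripper":0.5},{"dp":[0,0,0.08],"dr":[0,0,0],"gripper":0.5},{"dp":[0,0,0.08],"dr":[0,0,0],"gripper":0.5}]'; python3 -c "
from h import *
go([.6433,.163,.104],-7.1)"
```

```text
time_s: 2.7
ee_pos: [0.6427, 0.1602, 0.1109]
eef_rot: [0.998, -0.062, 0.001, -0.0]
force: [-0.1, -0.9, -0.3]
finger_gap: 0.046
 dp [0.0002, -0.0029, 0.0069] dr [-0.0003, -0.0014, -0.0007]
```

Handle is between the fingers; lower 6 mm more, centre 3 mm, and close.

```bash
python3 -m jog '[{"dp":[0,-0.003,0.004],"dr":[0,0,0],"gripper":0.5},{"dp":[0,-0.003,0.006],"dr":[0,0,0],"gripper":0.5},{"dp":[0,-0.003,0.006],"dr":[0,0,0],"gripper":0},{"dp":[0,-0.003,0.006],"dr":[0,0,0],"gripper":0},{"dp":[0,-0.003,0.006],"dr":[0,0,0],"gripper":0},{"dp":[0,-0.003,0.006],"dr":[0,0,0],"gripper":0},{"dp":[0,-0.003,0.006],"dr":[0,0,0],"gripper":0},{"dp":[0,-0.003,0.006],"dr":[0,0,0],"gripper":0},{"dp":[0,-0.003,0.006],"dr":[0,0,0],"gripper":0},{"dp":[0,-0.003,0.006],"dr":[0,0,0],"gripper":0}]' 20; python3 -c "
from h import *
print(tocase(env.get_obs()['ee_pos']))"
```

```text
time_s: 3.7
ee_pos: [0.6427, 0.1633, 0.1039]
eef_rot: [0.998, -0.062, 0.0, 0.0]
force: [-0.4, -0.2, -1.1]
finger_gap: 0.0005
[-0.00108201  0.20194914]
```

Run:
```python
from h import *
p,d=shot("scene"); q,_=shot("top"); cv2.imwrite("pics/top1.png",q)
a=cv2.resize(p[180:380,150:350],(400,400),interpolation=cv2.INTER_CUBIC); b=cv2.resize(q[70:270,150:350],(400,400),interpolation=cv2.INTER_CUBIC)
cv2.imwrite("pics/v1.png",np.hstack([a,b]))
```

```text
(no output)
```

View pics/v1.png

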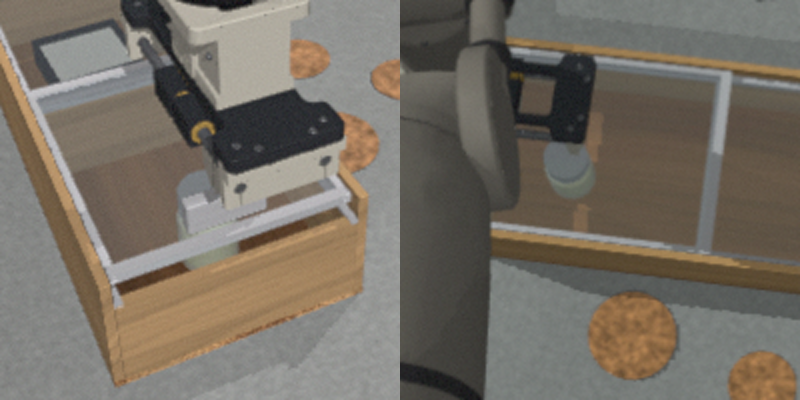

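Run:
```python
from h import *
p,d=shot("scene"); o=env.get_obs()
print(proj("scene",[o["ee_pos"],[*case(0,.202),.098],[*case(0,.202),.124],[*case(-.03,.202),.124],[*case(.03,.202),.124]]).round(1), proj("top",[o["ee_pos"]]))
print(o["force"],o["finger_gap"])
cv2.imwrite("pics/v2.png",cv2.resize(p[230:330,200:340],None,fx=5.5,fy=5.5,interpolation=cv2.INTER_CUBIC))
```

```text
[[264.8 284.1]
 [264.2 287.4]
 [263.6 273.6]
 [283.3 267.2]
 [243.2 280.3]] [[201.43086599 137.57129677]]
[-0.05357095  0.21509161  0.22841151] 0.0008281153940702846
```

View pics/v2.png

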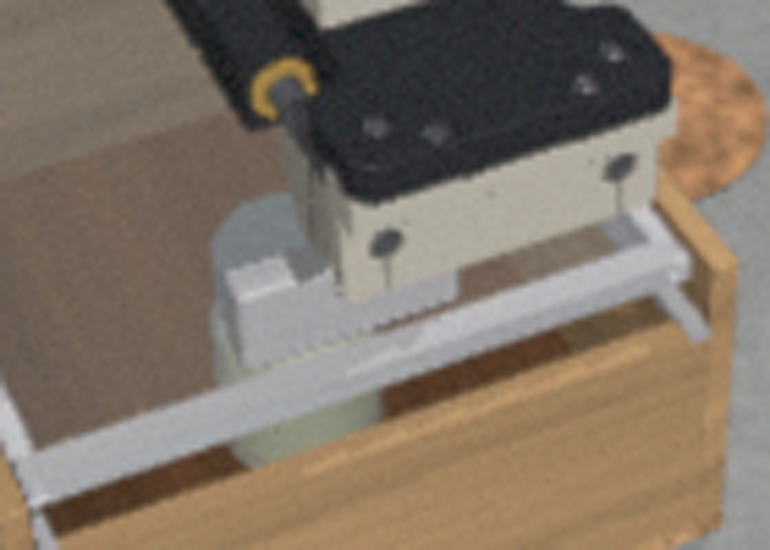

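Run:
```python
from h import *
f=lambda L:[(200+x/5.5,230+y/5.5) for x,y in L]
print("top-left end corners z.124",tocase(onz("scene",f([(226,268),(284,256),(240,294),(298,280)]),.124)).round(4))
print("bottom z.098",tocase(onz("scene",f([(245,362),(458,300)]),.098)).round(4))
p,d=shot("scene"); m=viewer.camera_model("scene")
T=np.array(m["world_from_camera"])
for q in f([(270,275),(260,330),(430,290),(400,230),(350,280),(600,180)]):
    o,r=ray("scene",[q]); P=o+r[0]*d[int(round(q[1])),int(round(q[0]))]; print(np.round(q,0),tocase(P).round(4),P[2].round(4))
```

```text
top-left end corners z.124 [[0.0314 0.198 ]
 [0.0169 0.2002]
 [0.0317 0.2081]
 [0.0171 0.2097]]
bottom z.098 [[ 0.0309  0.2053]
 [-0.0265  0.2086]]
[249. 280.] [0.0222 0.2038] 0.1228
[247. 290.] [0.0274 0.2083] 0.1103
[278. 283.] [-0.0195  0.2068] 0.1029
[273. 272.] [0.0226 0.2873] 0.206
[264. 281.] [0.0343 0.2878] 0.1974
[309. 263.] [-0.0234  0.2878] 0.2023
```

```bash
python3 -m jog '[{"dp":[0,0.005,0],"dr":[0,0,0],"gripper":0},{"dp":[0,0.01,0],"dr":[0,0,0],"gripper":0},{"dp":[0,0.015,0],"dr":[0,0,0],"gripper":0},{"dp":[0,0.02,0],"dr":[0,0,0],"gripper":0},{"dp":[0,0.02,0],"dr":[0,0,0],"gripper":0}]'
python3 - <<'E'
from h import *
p,d=shot("scene"); o=env.get_obs(); print(o["force"],o["finger_gap"],tocase(o["ee_pos"]))
cv2.imwrite("pics/v3.png",cv2.resize(p[200:330,180:340],None,fx=4.5,fy=4.5,interpolation=cv2.INTER_CUBIC))
E
```

```text
time_s: 4.4
ee_pos: [0.6402, 0.1425, 0.104]
eef_rot: [0.998, -0.063, -0.0, 0.0]
force: [0.1, -0.1, 0.5]
finger_gap: 0.0005
[ 0.11678522  0.26895108 -0.18963657] 0.0005247845643151301 [-0.00101749  0.18144179]
```

View pics/v3.png

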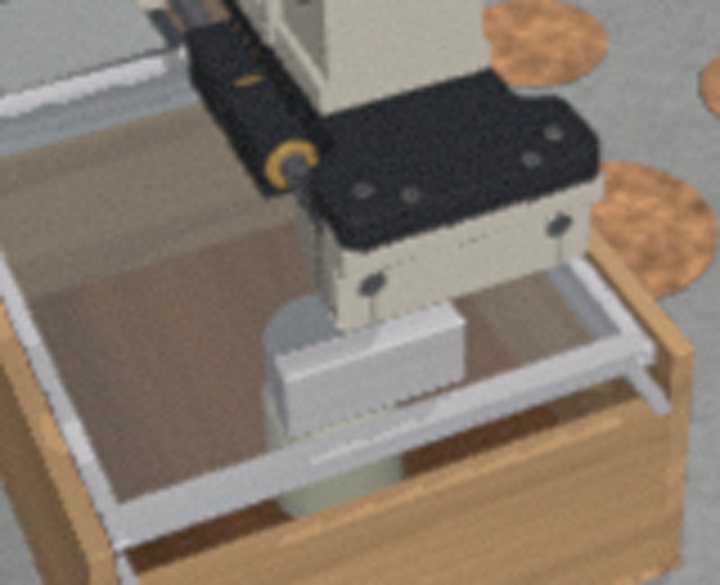

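The fingers closed without the bar: the handle is still in place and the force is about zero. From the depth points the gripper body looks about 20 mm higher than its reported pose implies. I'll lift clear and measure where the fingertips really are.

```bash
python3 -m jog '[{"dp":[0,0.03,-0.05],"dr":[0,0,0],"gripper":0},{"dp":[0,0.06,-0.1],"dr":[0,0,0],"gripper":0},{"dp":[0,0.09,-0.15],"dr":[0,0,0],"gripper":0},{"dp":[0,0.1,-0.2],"dr":[0,0,0],"gripper":0},{"dp":[0,0.1,-0.2],"dr":[0,0,0],"gripper":0},{"dp":[0,0.1,-0.2],"dr":[0,0,0],"gripper":0},{"dp":[0,0.1,-0.2],"dr":[0,0,0],"gripper":0}]'
python3 - <<'E'
from h import *
p,d=shot("scene"); q,e=shot("top"); o=env.get_obs(); print(o["ee_pos"],o["joints"])
print("proj tcp",proj("scene",[o["ee_pos"]]),proj("top",[o["ee_pos"]]))
c=proj("scene",[o["ee_pos"]])[0]
cv2.circle(p,tuple(int(round(x)) for x in c),2,(0,0,255),-1)
x0,y0=int(c[0])-100,max(int(c[1])-110,0); print(x0,y0)
cv2.imwrite("pics/v4.png",cv2.resize(p[y0:y0+150,x0:x0+200],None,fx=4,fy=4,interpolation=cv2.INTER_CUBIC))
np.save("pics/d4.npy",d)
E
```

```text
time_s: 5.15
ee_pos: [0.6277, 0.0444, 0.3037]
eef_rot: [0.998, -0.062, 0.0, -0.0]
force: [0.0, 0.1, -0.7]
finger_gap: 0.0005
[0.62714161 0.04487277 0.30194695] [-5.04353490e-02  5.02073828e-01  1.01094464e+00  9.54394010e-05
  1.63203048e+00  1.64402279e+00]
proj tcp [[224.91670519 120.04510671]] [[256.66675411 103.74069734]]
124 10
```

View pics/v4.png

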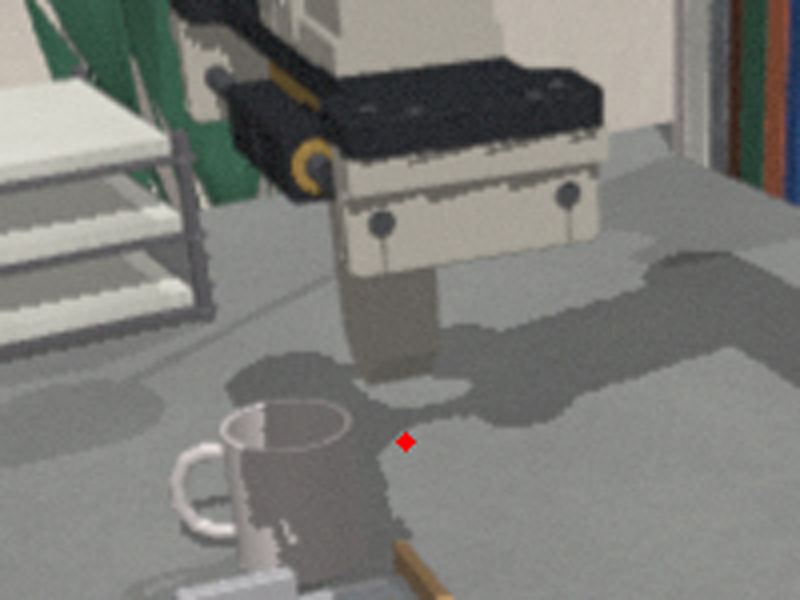

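Run:
```python
from h import *
d=np.load("pics/d4.npy"); o0=np.array(env.get_obs()["ee_pos"])
v,u=np.mgrid[55:125,195:290]; px=np.c_[u.ravel(),v.ravel()]
o,r=ray("scene",px); P=o+r*d[v,u].ravel()[:,None]
C=tocase(P)-tocase(o0); z=P[:,2]-o0[2]
k=(np.linalg.norm(C,axis=1)<.15)&(z>-.1)&(P[:,2]>.2)
C,z,px=C[k],z[k],px[k]
for row in range(56,124,3):
    s=px[:,1]==row
    if s.sum()>1: print(row,s.sum(),"u",px[s,0].min(),px[s,0].max(),"x",np.percentile(C[s,0],[5,50,95]).round(4),"y",np.percentile(C[s,1],[5,50,95]).round(4),"z",np.percentile(z[s],[5,50,95]).round(4))
```

```text
56 79 u 195 273 x [-0.03    0.0107  0.0376] y [0.0301 0.0853 0.0924] z [0.0981 0.1078 0.1147]
59 77 u 195 273 x [-0.03    0.012   0.0378] y [0.0293 0.085  0.0865] z [0.094  0.1048 0.1105]
62 68 u 206 273 x [-0.031   0.005   0.0361] y [0.0822 0.0852 0.0865] z [0.0971 0.1026 0.1072]
65 68 u 206 273 x [-0.0306  0.0052  0.0354] y [0.0825 0.0851 0.0866] z [0.0938 0.0989 0.1037]
68 67 u 207 273 x [-0.03    0.0051  0.036 ] y [0.0829 0.0852 0.0862] z [0.0905 0.0959 0.1007]
71 58 u 207 264 x [-0.0204  0.0101  0.037 ] y [0.0817 0.085  0.0863] z [0.0887 0.0935 0.0975]
74 40 u 207 246 x [0.0006 0.0181 0.0376] y [0.0719 0.0852 0.0862] z [0.0873 0.0917 0.0946]
77 25 u 208 232 x [-0.0066  0.0259  0.0373] y [-0.0058  0.0848  0.0869] z [0.0582 0.0894 0.0914]
80 25 u 208 232 x [-0.0064  0.0067  0.0126] y [-0.0123  0.0163  0.0187] z [0.0529 0.06   0.0619]
83 24 u 209 232 x [-0.0064  0.0067  0.0127] y [-0.0103  0.0164  0.0178] z [0.0495 0.0565 0.0583]
86 24 u 209 232 x [-0.0063  0.0073  0.0128] y [-0.0124  0.0164  0.0175] z [0.0448 0.0523 0.0544]
89 25 u 209 233 x [-0.0075  0.0067  0.0126] y [-0.0134  0.0154  0.017 ] z [0.0405 0.0481 0.0499]
92 24 u 210 233 x [-0.0068  0.0065  0.0125] y [-0.0089  0.0157  0.0177] z [0.0381 0.0443 0.0464]
95 23 u 211 233 x [-0.0072  0.0063  0.0127] y [-0.0057  0.0156  0.0174] z [0.0351 0.0402 0.0426]
98 22 u 212 233 x [-0.0077  0.0053  0.0127] y [-0.004   0.015   0.0162] z [0.0316 0.0363 0.0385]
101 19 u 213 231 x [-0.0066  0.0052  0.0126] y [-0.0041  0.0108  0.014 ] z [0.0273 0.031  0.0339]
104 14 u 214 227 x [-0.003   0.0053  0.0122] y [0.0002 0.0039 0.0067] z [0.0231 0.025  0.0269]
```

The real fingertips sit about 23 mm above the reported TCP, plus about +3 mm in case x and -2.5 mm in case y. The camera heights of the desk, walls and handle match the given dimensions, so I'll correct the robot pose and not the cameras.

```bash
cat >> h.py <<'E'
OFF=np.array([*(np.array([.003,-.0025])@np.array([[np.cos(np.radians(7.1)),-np.sin(np.radians(7.1))],[np.sin(np.radians(7.1)),np.cos(np.radians(7.1))]])),.023]) # true tip - reported
def got(pos,yaw=None,note=""): go(np.array(pos)-OFF,yaw,note)
E
python3 -c "
from h import *
print(OFF)
got([*case(0,.2022),.150],-7.1)"
```

```text
[ 0.00266799 -0.00285163  0.023     ]
 dp [-0.0005, -0.1223, 0.1749] dr [0.0002, 0.0035, 0.0003]
```

```bash
python3 -m jog '[{"dp":[0,-0.05,0],"dr":[0,0,0],"gripper":0.5},{"dp":[0,-0.09,0.02],"dr":[0,0,0],"gripper":0.5},{"dp":[0,-0.122,0.05],"dr":[0,0,0],"gripper":0.5},{"dp":[0,-0.122,0.09],"dr":[0,0,0],"gripper":0.5},{"dp":[0,-0.122,0.13],"dr":[0,0,0],"gripper":0.5},{"dp":[0,-0.122,0.16],"dr":[0,0,0],"gripper":0.5},{"dp":[0,-0.122,0.175],"dr":[0,0,0],"gripper":0.5},{"dp":[0,-0.122,0.175],"dr":[0,0,0],"gripper":0.5},{"dp":[0,-0.122,0.175],"dr":[0,0,0],"gripper":0.5},{"dp":[0,-0.122,0.175],"dr":[0,0,0],"gripper":0.5}]'; python3 -c "
from h import *
got([*case(0,.2022),.105],-7.1)"
```

```text
time_s: 6.25
ee_pos: [0.6435, 0.1657, 0.1299]
eef_rot: [0.998, -0.062, 0.001, -0.0]
force: [0.5, 1.1, 0.1]
finger_gap: 0.0459
 dp [-0.0025, -0.0003, 0.0479] dr [-0.0004, -0.0017, 0.0]
```

```bash
python3 -m jog '[{"dp":[-0.001,0,0.015],"dr":[0,0,0],"gripper":0.5},{"dp":[-0.001,0,0.03],"dr":[0,0,0],"gripper":0.5},{"dp":[-0.001,0,0.04],"dr":[0,0,0],"gripper":0.5},{"dp":[-0.001,0,0.044],"dr":[0,0,0],"gripper":0.5},{"dp":[-0.001,0,0.046],"dr":[0,0,0],"gripper":0.5},{"dp":[-0.001,0,0.046],"dr":[0,0,0],"gripper":0.5},{"dp":[-0.001,0,0.046],"dr":[0,0,0],"gripper":0},{"dp":[-0.001,0,0.046],"dr":[0,0,0],"gripper":0},{"dp":[-0.001,0,0.046],"dr":[0,0,0],"gripper":0},{"dp":[-0.001,0,0.046],"dr":[0,0,0],"gripper":0},{"dp":[-0.001,0,0.046],"dr":[0,0,0],"gripper":0},{"dp":[-0.001,0,0.046],"dr":[0,0,0],"gripper":0}]' 15; python3 -c "
from h import *
print(tocase(env.get_obs()['ee_pos']))"
```

```text
time_s: 7.45
ee_pos: [0.642, 0.1653, 0.0831]
eef_rot: [0.998, -0.062, 0.0, 0.0]
force: [-1.3, -1.6, 0.8]
finger_gap: 0.012
[-0.00204867  0.20379948]
```

The bar is gripped, with a gap of 12 mm. Now slide the door toward -y.

```bash
python3 -m jog '[{"dp":[0,0.008,0],"dr":[0,0,0],"gripper":0},{"dp":[0,0.022,0],"dr":[0,0,0],"gripper":0},{"dp":[0,0.04,0],"dr":[0,0,0],"gripper":0},{"dp":[0,0.06,0],"dr":[0,0,0],"gripper":0},{"dp":[0,0.08,0],"dr":[0,0,0],"gripper":0},{"dp":[0,0.1,0],"dr":[0,0,0],"gripper":0},{"dp":[0,0.118,0],"dr":[0,0,0],"gripper":0},{"dp":[0,0.132,0],"dr":[0,0,0],"gripper":0},{"dp":[0,0.144,0],"dr":[0,0,0],"gripper":0},{"dp":[0,0.152,0],"dr":[0,0,0],"gripper":0},{"dp":[0,0.154,0],"dr":[0,0,0],"gripper":0},{"dp":[0,0.154,0],"dr":[0,0,0],"gripper":0}]'; python3 -c "
from h import *
print(tocase(env.get_obs()['ee_pos']))"
```

```text
time_s: 8.65
ee_pos: [0.623, 0.0119, 0.083]
eef_rot: [0.998, -0.062, 0.0, 0.001]
force: [2.1, -2.3, 1.0]
finger_gap: 0.0117
[-0.0019469   0.04926819]
```

```bash
python3 -m jog '[{"dp":[0,0,0],"dr":[0,0,0],"gripper":0.5},{"dp":[0,0,0],"dr":[0,0,0],"gripper":0.5},{"dp":[0,0,0],"dr":[0,0,0],"gripper":0.5},{"dp":[0,0,-0.03],"dr":[0,0,0],"gripper":0.5},{"dp":[0,0,-0.07],"dr":[0,0,0],"gripper":0.7},{"dp":[-0.02,0.05,-0.12],"dr":[0,0,-0.15],"gripper":0.8},{"dp":[-0.04,0.1,-0.15],"dr":[0,0,-0.3],"gripper":0.8},{"dp":[-0.06,0.15,-0.15],"dr":[0,0,-0.45],"gripper":0.8},{"dp":[-0.06,0.2,-0.15],"dr":[0,0,-0.6],"gripper":0.8},{"dp":[-0.06,0.2,-0.15],"dr":[0,0,-0.75],"gripper":0.8},{"dp":[-0.06,0.2,-0.15],"dr":[0,0,-0.9],"gripper":0.8},{"dp":[-0.06,0.2,-0.15],"dr":[0,0,-1.05],"gripper":0.8}]'
python3 - <<'E'
from h import *
q,e=shot("top"); p,d=shot("scene"); cv2.imwrite("pics/top5.png",q); cv2.imwrite("pics/scene5.png",p); np.save("pics/dt5.npy",e); np.save("pics/ds5.npy",d)
a=cv2.resize(q[80:260,170:320],None,fx=2.6,fy=2.6,interpolation=cv2.INTER_CUBIC); b=cv2.resize(p[190:370,160:310],None,fx=2.6,fy=2.6,interpolation=cv2.INTER_CUBIC)
cv2.imwrite("pics/v5.png",np.hstack([a,b]))
E
```

```text
time_s: 9.85
ee_pos: [0.5379, -0.1795, 0.233]
eef_rot: [0.898, 0.439, -0.0, -0.0]
force: [0.2, -0.0, -0.5]
finger_gap: 0.0732
```

View pics/v5.png

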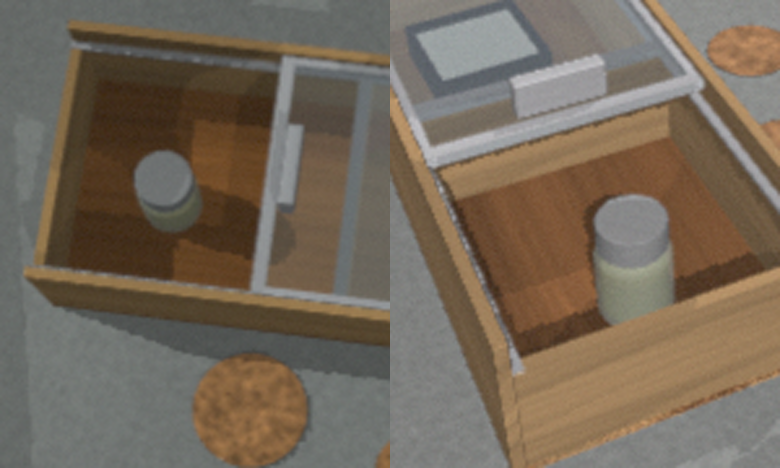

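The door is open and the jar stands free: lid at crop pixel (163,181) in the top view and (631,215) in the scene crop. The strips were only patches of light. Next I'll locate the lid from both views.

Run:
```python
from h import *
for n,f,dn,c in(("top","top5","dt5",(233,150)),("scene","scene5","ds5",(253,272))):
    d=np.load(f"pics/{dn}.npy"); 
    v,u=np.mgrid[c[1]-40:c[1]+40,c[0]-40:c[0]+40]; px=np.c_[u.ravel(),v.ravel()]
    o,r=ray(n,px); P=o+r*d[v,u].ravel()[:,None]
    k=(abs(P[:,2]-.076)<.005)&(np.linalg.norm(P[:,:2]-[.6265,.105],axis=1)<.035)
    W=onz(n,px[k],.076)
    (cx,cy),rad=cv2.minEnclosingCircle(W[:,:2].astype(np.float32))
    print(n,k.sum(),"z",np.median(P[k,2]).round(4),"mean",W.mean(0).round(4),"mec",round(cx,4),round(cy,4),round(2*rad,4),"case",tocase(W.mean(0)).round(4))
```

```text
top 381 z 0.0763 mean [0.6299 0.1071 0.076 ] mec 0.6301 0.1071 0.0445 case [-0.0068  0.1446]
scene 480 z 0.0748 mean [0.6345 0.1103 0.076 ] mec 0.6351 0.1106 0.0483 case [-0.0026  0.1483]
```

```bash
python3 -c "
from h import *
got([.6325,.1085,.16],82.9)"
```

```text
dp [0.2847, -0.1063, 0.0959] dr [-0.0006, 0.0, -0.5399]
```

```bash
python3 -m jog '[{"dp":[0.045,-0.015,0],"dr":[0,0,-0.1],"gripper":1},{"dp":[0.09,-0.03,0],"dr":[0,0,-0.2],"gripper":1},{"dp":[0.135,-0.05,0],"dr":[0,0,-0.3],"gripper":1},{"dp":[0.18,-0.066,0],"dr":[0,0,-0.4],"gripper":1},{"dp":[0.225,-0.084,0],"dr":[0,0,-0.5],"gripper":1},{"dp":[0.26,-0.098,0.02],"dr":[0,0,-0.54],"gripper":1},{"dp":[0.284,-0.106,0.05],"dr":[0,0,-0.54],"gripper":1},{"dp":[0.284,-0.106,0.08],"dr":[0,0,-0.54],"gripper":1},{"dp":[0.284,-0.106,0.095],"dr":[0,0,-0.54],"gripper":1},{"dp":[0.284,-0.106,0.095],"dr":[0,0,-0.54],"gripper":1},{"dp":[0.284,-0.106,0.095],"dr":[0,0,-0.54],"gripper":1},{"dp":[0.284,-0.106,0.095],"dr":[0,0,-0.54],"gripper":1}]'
python3 - <<'E'
from h import *
got([.6325,.1085,.047],82.9)
p,d=shot("scene"); cv2.imwrite("pics/scene6.png",p); np.save("pics/ds6.npy",d)
o0=np.array(env.get_obs()["ee_pos"]); print(o0,tocase(o0))
v,u=np.mgrid[100:330,150:400]; px=np.c_[u.ravel(),v.ravel()]
o,r=ray("scene",px); P=o+r*d[v,u].ravel()[:,None]; C=tocase(P)-tocase(o0); z=P[:,2]-o0[2]
# fingers: z band between tip and body bottom
k=(z>.015)&(z<.08)&(np.linalg.norm(C,axis=1)<.09)
for s,n in((k&(C[:,0]>.02),"far"),(k&(C[:,0]<-.02),"near")):
    if s.sum()>5: print(n,s.sum(),"x",np.percentile(C[s,0],[2,50,98]).round(4),"y",np.percentile(C[s,1],[2,50,98]).round(4),"zmin",np.percentile(z[s],[1,5]).round(4))
cv2.imwrite("pics/v6.png",cv2.resize(p[130:330,150:400],None,fx=3,fy=3,interpolation=cv2.INTER_CUBIC))
E
```

```text
time_s: 11.15
ee_pos: [0.6311, 0.1106, 0.1396]
eef_rot: [0.75, 0.661, 0.001, 0.001]
force: [0.9, 0.9, 0.0]
finger_gap: 0.0919
 dp [0.0005, -0.0016, 0.1155] dr [0.0026, -0.0004, -0.0022]
[0.6310675  0.1105534  0.13955135] [-0.00608911  0.1481367 ]
far 424 x [0.0471 0.0567 0.0655] y [-0.007   0.0096  0.0115] zmin [0.0236 0.0291]
near 541 x [-0.0623 -0.0481 -0.0445] y [-0.0091  0.0092  0.0117] zmin [0.0219 0.0264]
```

View pics/v6.png

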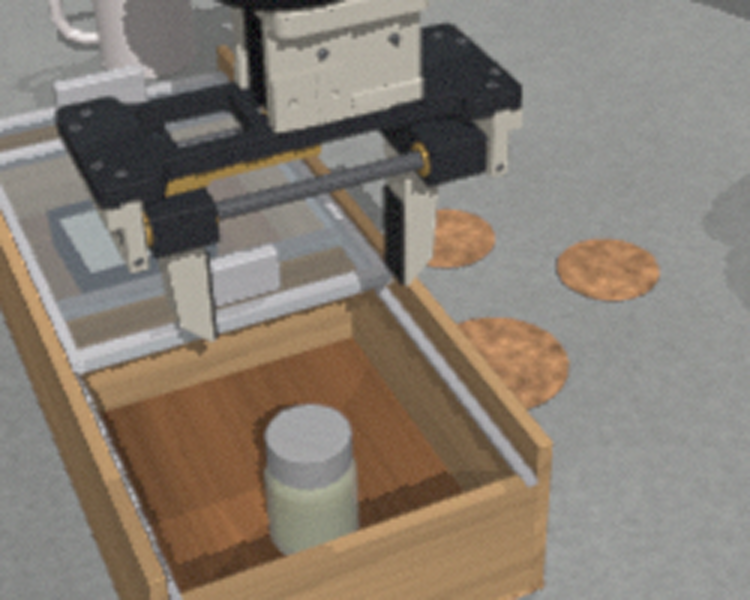

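Scene view at the hover: the fingertips, at crop (198,325) and (403,280), straddle the jar's lid, at (309,435), along case x. They need about -3 mm along y, then 115 mm down.

```bash
python3 -m jog '[{"dp":[-0.003,0,0.025],"dr":[0,0,0],"gripper":1},{"dp":[-0.003,0,0.05],"dr":[0,0,0],"gripper":1},{"dp":[-0.003,0,0.075],"dr":[0,0,0],"gripper":1},{"dp":[-0.003,0,0.095],"dr":[0,0,0],"gripper":1},{"dp":[-0.003,0,0.108],"dr":[0,0,0],"gripper":1},{"dp":[-0.003,0,0.115],"dr":[0,0,0],"gripper":1},{"dp":[-0.003,0,0.115],"dr":[0,0,0],"gripper":1},{"dp":[-0.003,0,0.115],"dr":[0,0,0],"gripper":1}]'
python3 -m jog '[{"dp":[0,0,0],"dr":[0,0,0],"gripper":0.4},{"dp":[0,0,0],"dr":[0,0,0],"gripper":0.4},{"dp":[0,0,0],"dr":[0,0,0],"gripper":0.4},{"dp":[0,0,0],"dr":[0,0,0],"gripper":0.4},{"dp":[0,0,0],"dr":[0,0,0],"gripper":0.4},{"dp":[0,0,0],"dr":[0,0,0],"gripper":0.4},{"dp":[0,0,0],"dr":[0,0,0],"gripper":0.4},{"dp":[0,0,0],"dr":[0,0,0],"gripper":0.4}]' 20
```

```text
time_s: 12.0
ee_pos: [0.6307, 0.1076, 0.024]
eef_rot: [0.75, 0.662, 0.001, 0.001]
force: [0.7, -0.8, -0.3]
finger_gap: 0.0919
time_s: 12.8
ee_pos: [0.6303, 0.1076, 0.0231]
eef_rot: [0.75, 0.662, 0.0, 0.0]
force: [0.8, 0.5, -0.3]
finger_gap: 0.0464
```

```bash
python3 -m jog '[{"dp":[0,0,0],"dr":[0,0,0],"gripper":0.2},{"dp":[0,0,0],"dr":[0,0,0],"gripper":0.2},{"dp":[0,0,0],"dr":[0,0,0],"gripper":0.2},{"dp":[0,0,0],"dr":[0,0,0],"gripper":0.2},{"dp":[0,0,-0.005],"dr":[0,0,0],"gripper":0.2},{"dp":[0,0,-0.015],"dr":[0,0,0],"gripper":0.2},{"dp":[0,0,-0.03],"dr":[0,0,0],"gripper":0.2},{"dp":[0,0,-0.03],"dr":[0,0,0],"gripper":0.2}]' 25
```

```text
time_s: 13.6
ee_pos: [0.6312, 0.1078, 0.0554]
eef_rot: [0.75, 0.662, 0.001, 0.001]
force: [0.7, -0.2, -0.4]
finger_gap: 0.0461
```

```bash
python3 -m jog '[{"dp":[0,0,-0.02],"dr":[0,0,0],"gripper":0.2},{"dp":[0,0,-0.05],"dr":[0,0,0],"gripper":0.2},{"dp":[0,0,-0.08],"dr":[0,0,0],"gripper":0.2},{"dp":[0,0,-0.11],"dr":[0,0,0],"gripper":0.2},{"dp":[0,0,-0.13],"dr":[0,0,0],"gripper":0.2},{"dp":[0,0,-0.13],"dr":[0,0,0],"gripper":0.2},{"dp":[0,0,-0.13],"dr":[0,0,0],"gripper":0.2}]'
python3 - <<'E'
from h import *
p,d=shot("scene"); cv2.imwrite("pics/scene7.png",p); np.save("pics/ds7.npy",d)
o=env.get_obs(); print(o["ee_pos"],o["force"],o["finger_gap"])
cv2.imwrite("pics/v7.png",cv2.resize(p[100:330,150:400],None,fx=2.5,fy=2.5,interpolation=cv2.INTER_CUBIC))
E
```

```text
time_s: 14.3
ee_pos: [0.6294, 0.1076, 0.182]
eef_rot: [0.75, 0.662, -0.0, -0.0]
force: [0.1, 0.2, -1.9]
finger_gap: 0.0463
[0.62896068 0.10756413 0.18114322] [-0.38970864  0.22419174 -2.16250713] 0.04619318057461099
```

View pics/v7.png

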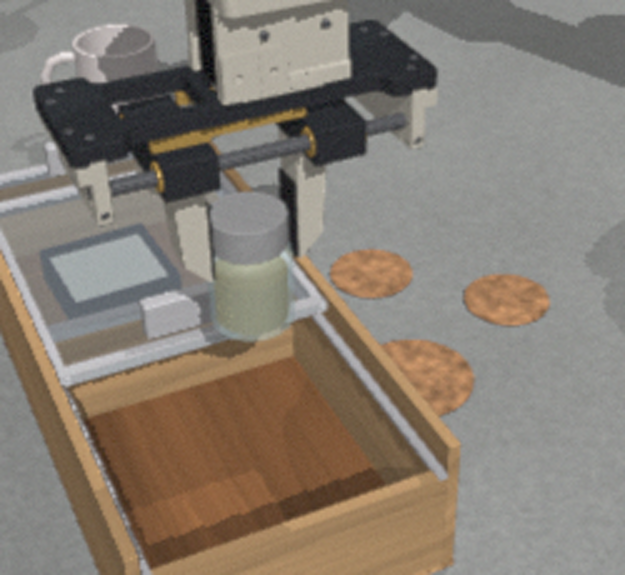

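The jar is lifted and looks upright, at crop (250,265), somewhat toward +y of the pads. I'll measure where its axis sits relative to the TCP before carrying it.

```bash
cat >> h.py <<'E'
def cloud(n,d,box):
    x0,x1,y0,y1=box; v,u=np.mgrid[y0:y1,x0:x1]; px=np.c_[u.ravel(),v.ravel()]
    o,r=ray(n,px); return o+r*d[v,u].ravel()[:,None],px
E
python3 - <<'E'
from h import *
d=np.load("pics/ds7.npy"); p=cv2.imread("pics/scene7.png"); e=np.array([.6292,.1076,.1815])
P,px=cloud("scene",d,(225,270,170,240)); C=tocase(P)-tocase(e)
col=p[px[:,1],px[:,0]].astype(int); 
k=(np.linalg.norm(C,axis=1)<.05)&(P[:,2]>.1)
# slices in height: cylinder surface circle fit
from scipy.optimize import least_squares
z=P[:,2]-e[2]
print("ztop",np.percentile(z[k&(C[:,1]>-.03)],99))
for lo,hi,rad in((-.01,.0,.024),(.0,.01,.024),(.01,.02,.024),(.03,.04,.022),(.04,.05,.022),(.05,.06,.022)):
    s=k&(z>lo)&(z<hi)&(C[:,1]>-.01)
    if s.sum()<20: continue
    f=least_squares(lambda q:np.linalg.norm(C[s]-q,axis=1)-rad,[0,.0],loss="soft_l1",f_scale=.001)
    print(lo,s.sum(),f.x.round(4),np.abs(f.fun).mean().round(4))
for lo in np.arange(-.03,.08,.005):
    s=k&(z>lo)&(z<lo+.005); 
    if s.sum()>5: print(round(lo,3),s.sum(),C[s].min(0).round(3),C[s].max(0).round(3))
E
```

```text
ztop 0.0967397390700062
-0.01 203 [ 0.0009 -0.0009] 0.0006
0.0 207 [ 0.001  -0.0008] 0.0006
0.01 193 [ 0.0009 -0.0009] 0.0006
0.03 285 [ 0.0019 -0.0008] 0.0031
0.04 295 [ 0.0019 -0.0007] 0.0032
0.05 492 [ 0.0038 -0.0055] 0.007
-0.02 31 [-0.018 -0.   ] [0.025 0.023]
-0.015 88 [-0.019 -0.004] [0.025 0.025]
-0.01 103 [-0.019 -0.003] [0.025 0.025]
-0.005 100 [-0.02  -0.009] [0.025 0.024]
0.0 101 [-0.02  -0.005] [0.025 0.025]
0.005 106 [-0.017 -0.004] [0.025 0.025]
0.01 94 [-0.018 -0.002] [0.025 0.025]
0.015 99 [-0.018  0.005] [0.025 0.026]
0.02 111 [-0.024  0.006] [0.031 0.025]
0.025 160 [-0.025  0.001] [0.035 0.024]
0.03 146 [-0.025  0.   ] [0.039 0.022]
0.035 139 [-0.025  0.002] [0.039 0.023]
0.04 144 [-0.025  0.   ] [0.039 0.023]
0.045 151 [-0.025 -0.007] [0.038 0.023]
0.05 522 [-0.025 -0.021] [0.038 0.023]
0.055 58 [-0.025 -0.011] [0.037 0.012]
0.06 58 [-0.026 -0.009] [0.037 0.012]
0.065 56 [-0.025 -0.006] [0.037 0.012]
0.07 30 [-0.025  0.006] [0.036 0.012]
0.075 7 [0.028 0.009] [0.035 0.011]
```

Run:
```python
from h import *
p=cv2.imread("pics/scene7.png"); hsv=cv2.cvtColor(p,cv2.COLOR_BGR2HSV)
c=proj("scene",[[.4648,.044,.004]])[0]; print(c)
m=cv2.inRange(hsv,(5,90,70),(25,255,255)); cs,_=cv2.findContours(m,0,1)
for k in cs:
    if cv2.contourArea(k)>150:
        W=onz("scene",k.reshape(-1,2),.004)[:,:2].astype(np.float32); (a,b),r=cv2.minEnclosingCircle(W)
        if abs(a-.43)<.15 and r<.06: print(round(a,4),round(b,4),round(2*r,4))
q=cv2.imread("pics/top5.png"); m=cv2.inRange(cv2.cvtColor(q,cv2.COLOR_BGR2HSV),(5,90,70),(25,255,255)); m[:215]=0; cs,_=cv2.findContours(m,0,1)
for k in cs:
    if cv2.contourArea(k)>500: W=onz("top",k.reshape(-1,2),.004)[:,:2].astype(np.float32); print("top",cv2.minEnclosingCircle(W))
go([.4645,.045,.182],-7.1)
```

```text
[316.42745454 249.14600189]
0.3494 0.0065 0.0687
0.42 -0.0836 0.0691
top ((0.34413453936576843, 0.004229800309985876), 0.03420379012823105)
top ((0.4150888919830322, -0.08666422218084335), 0.033984147012233734)
top ((0.4651341438293457, 0.044194791465997696), 0.04448039457201958)
 dp [-0.0825, -0.1554, -0.0004] dr [-0.0017, 0.0027, 1.5701]
```

```bash
python3 -m jog '[{"dp":[-0.005,-0.01,0],"dr":[0,0,0.1],"gripper":0.2},{"dp":[-0.012,-0.025,0],"dr":[0,0,0.24],"gripper":0.2},{"dp":[-0.022,-0.042,0],"dr":[0,0,0.38],"gripper":0.2},{"dp":[-0.033,-0.062,0],"dr":[0,0,0.52],"gripper":0.2},{"dp":[-0.044,-0.083,0],"dr":[0,0,0.66],"gripper":0.2},{"dp":[-0.054,-0.103,0],"dr":[0,0,0.8],"gripper":0.2},{"dp":[-0.064,-0.122,0],"dr":[0,0,0.94],"gripper":0.2},{"dp":[-0.073,-0.138,0],"dr":[0,0,1.08],"gripper":0.2},{"dp":[-0.079,-0.149,0],"dr":[0,0,1.22],"gripper":0.2},{"dp":[-0.081,-0.153,0],"dr":[0,0,1.36],"gripper":0.2},{"dp":[-0.081,-0.153,0],"dr":[0,0,1.48],"gripper":0.2},{"dp":[-0.081,-0.153,0],"dr":[0,0,1.57],"gripper":0.2}]'; python3 -m jog '[{"dp":[0,0,0],"dr":[0,0,0],"gripper":0.2},{"dp":[0,0,0],"dr":[0,0,0],"gripper":0.2}]'
python3 - <<'E'
from h import *
go([.467,.046,.045],-7.1)
p,d=shot("scene"); cv2.imwrite("pics/scene8.png",p); np.save("pics/ds8.npy",d); e=np.array(env.get_obs()["ee_pos"])
c=proj("scene",[e+[0,0,.01]])[0].astype(int); print(c)
P,px=cloud("scene",d,(c[0]-40,c[0]+40,max(c[1]-60,0),c[1]+45)); z=P[:,2]-e[2]; D=P[:,:2]-e[:2]
from scipy.optimize import least_squares
for lo in(-.015,-.005,.005):
    s=(z>lo)&(z<lo+.01)&(np.linalg.norm(D,axis=1)<.04)
    f=least_squares(lambda q:np.linalg.norm(D[s]-q,axis=1)-.024,[0,0],loss="soft_l1",f_scale=.001); print(lo,s.sum(),f.x.round(4),np.abs(f.fun).mean().round(4))
E
```

```text
time_s: 15.55
ee_pos: [0.4668, 0.0462, 0.1813]
eef_rot: [0.998, -0.064, -0.002, 0.0]
force: [0.5, -0.8, -1.3]
finger_gap: 0.0462
time_s: 15.75
ee_pos: [0.4673, 0.0463, 0.1819]
eef_rot: [0.998, -0.061, -0.001, 0.0]
force: [-0.0, 0.6, -1.8]
finger_gap: 0.046
 dp [-0.0, 0.0003, 0.1369] dr [0.0002, 0.0022, 0.0026]
[319 160]
-0.015 153 [ 0.0011 -0.0016] 0.0006
-0.005 154 [ 0.0011 -0.0017] 0.0007
0.005 167 [ 0.001  -0.0014] 0.0008
```

The jar is over the coaster and upright: the axis fits agree at every height, and it is about 3 mm from the centre in the same camera's frame. Now lower it gently.

```bash
python3 -m jog '[{"dp":[0.001,-0.001,0.025],"dr":[0,0,0],"gripper":0.2},{"dp":[0.001,-0.001,0.055],"dr":[0,0,0],"gripper":0.2},{"dp":[0.001,-0.001,0.085],"dr":[0,0,0],"gripper":0.2},{"dp":[0.001,-0.001,0.11],"dr":[0,0,0],"gripper":0.2},{"dp":[0.001,-0.001,0.13],"dr":[0,0,0],"gripper":0.2},{"dp":[0.001,-0.001,0.143],"dr":[0,0,0],"gripper":0.2},{"dp":[0.001,-0.001,0.15],"dr":[0,0,0],"gripper":0.2},{"dp":[0.001,-0.001,0.153],"dr":[0,0,0],"gripper":0.2},{"dp":[0.001,-0.001,0.155],"dr":[0,0,0],"gripper":0.2},{"dp":[0.001,-0.001,0.155],"dr":[0,0,0],"gripper":0.2}]'
python3 -m jog '[{"dp":[0,0,0.001],"dr":[0,0,0],"gripper":0.2},{"dp":[0,0,0.002],"dr":[0,0,0],"gripper":0.2},{"dp":[0,0,0.003],"dr":[0,0,0],"gripper":0.2},{"dp":[0,0,0.003],"dr":[0,0,0],"gripper":0.2}]'
```

```text
time_s: 16.8
ee_pos: [0.4694, 0.0471, 0.0283]
eef_rot: [0.998, -0.062, 0.0, 0.0]
force: [0.8, 0.2, -2.2]
finger_gap: 0.046
time_s: 17.2
ee_pos: [0.4691, 0.0471, 0.025]
eef_rot: [0.998, -0.062, 0.0, 0.0]
force: [-0.8, 0.4, -1.9]
finger_gap: 0.0462
```

Not in contact yet; creep down in half-millimetre steps.

```bash
python3 -m jog '[{"dp":[0,0,0.0005],"dr":[0,0,0],"gripper":0.2},{"dp":[0,0,0.001],"dr":[0,0,0],"gripper":0.2},{"dp":[0,0,0.0015],"dr":[0,0,0],"gripper":0.2},{"dp":[0,0,0.002],"dr":[0,0,0],"gripper":0.2},{"dp":[0,0,0.002],"dr":[0,0,0],"gripper":0.2}]'
python3 -m jog '[{"dp":[0,0,0.0005],"dr":[0,0,0],"gripper":0.2},{"dp":[0,0,0.001],"dr":[0,0,0],"gripper":0.2},{"dp":[0,0,0.001],"dr":[0,0,0],"gripper":0.2},{"dp":[0,0,0.001],"dr":[0,0,0],"gripper":0.2}]'
```

```text
time_s: 17.7
ee_pos: [0.4691, 0.0471, 0.0229]
eef_rot: [0.998, -0.062, -0.0, 0.0]
force: [-0.3, 0.1, -1.1]
finger_gap: 0.0463
time_s: 18.1
ee_pos: [0.4691, 0.0471, 0.0219]
eef_rot: [0.998, -0.062, -0.0, 0.0]
force: [-0.9, 0.6, -1.2]
finger_gap: 0.0464
```

```bash
python3 -m jog '[{"dp":[0,0,0.0005],"dr":[0,0,0],"gripper":0.2},{"dp":[0,0,0.0005],"dr":[0,0,0],"gripper":0.2},{"dp":[0,0,0.001],"dr":[0,0,0],"gripper":0.2},{"dp":[0,0,0.001],"dr":[0,0,0],"gripper":0.2}]'
python3 - <<'E'
from h import *
f=[]
for i in range(4): shot("scene"); o=env.get_obs(); f.append(o["force"])
print(np.mean(f,0).round(2),o["ee_pos"])
E
```

```text
time_s: 18.5
ee_pos: [0.4692, 0.0471, 0.021]
eef_rot: [0.998, -0.062, 0.0, 0.0]
force: [-0.4, -0.1, -0.5]
finger_gap: 0.046
[-0.38 -0.7   0.05] [0.46920249 0.04709867 0.02103738]
```

The downward load has gone from about -2 N to 0, so the jar is resting on the coaster. Release and lift straight up.

```bash
python3 -m jog '[{"dp":[0,0,0],"dr":[0,0,0],"gripper":0.55},{"dp":[0,0,0],"dr":[0,0,0],"gripper":0.65},{"dp":[0,0,0],"dr":[0,0,0],"gripper":0.75},{"dp":[0,0,0],"dr":[0,0,0],"gripper":0.85},{"dp":[0,0,0],"dr":[0,0,0],"gripper":0.85},{"dp":[0,0,0],"dr":[0,0,0],"gripper":0.85},{"dp":[0,0,-0.015],"dr":[0,0,0],"gripper":0.85},{"dp":[0,0,-0.04],"dr":[0,0,0],"gripper":0.85},{"dp":[0,0,-0.08],"dr":[0,0,0],"gripper":0.85},{"dp":[0,0,-0.12],"dr":[0,0,0],"gripper":0.85},{"dp":[0,0,-0.16],"dr":[0,0,0],"gripper":0.85},{"dp":[0,0,-0.18],"dr":[0,0,0],"gripper":0.85}]'
python3 -m jog '[{"dp":[0,0.04,-0.01],"dr":[0,0,0],"gripper":0.85},{"dp":[0,0.08,-0.02],"dr":[0,0,0],"gripper":0.85},{"dp":[0,0.12,-0.02],"dr":[0,0,0],"gripper":0.85},{"dp":[0,0.16,-0.02],"dr":[0,0,0],"gripper":0.85},{"dp":[0,0.2,-0.02],"dr":[0,0,0],"gripper":0.85},{"dp":[0,0.24,-0.02],"dr":[0,0,0],"gripper":0.85},{"dp":[0,0.24,-0.02],"dr":[0,0,0],"gripper":0.85},{"dp":[0,0.24,-0.02],"dr":[0,0,0],"gripper":0.85}]'
python3 - <<'E'
from h import *
from scipy.optimize import least_squares
p,d=shot("scene"); q,e=shot("top")
for n,im,dd,off in(("scene",p,d,(.005,.0027)),("top",q,e,(0,0))):
    c=proj(n,[[.4672,.0455,.04]])[0].astype(int)
    P,px=cloud(n,dd,(c[0]-45,c[0]+45,c[1]-45,c[1]+45)); near=np.linalg.norm(P[:,:2]-[.4672,.0455],axis=1)<.04
    k=near&(abs(P[:,2]-.074)<.005); W=onz(n,px[k],.074); print(n,"lid n",k.sum(),"z",np.median(P[k,2]).round(4),"centre",W.mean(0).round(4),"expected coaster",np.round([.4649+off[0],.0441+off[1]],4))
    for lo in(.01,.025,.04):
        s=near&(P[:,2]>lo)&(P[:,2]<lo+.012)
        if s.sum()>25:
            f=least_squares(lambda g:np.linalg.norm(P[s,:2]-g,axis=1)-.024,[.467,.0455],loss="soft_l1",f_scale=.001); print(" z",lo,s.sum(),f.x.round(4))
    hs=cv2.inRange(cv2.cvtColor(im,cv2.COLOR_BGR2HSV),(5,90,70),(25,255,255))
a=cv2.resize(p[190:310,230:400],(400,282),interpolation=cv2.INTER_CUBIC);b=cv2.resize(q[130:300,190:360],(400,400))[:282]
b=cv2.resize(q[170:290,190:360],(400,282),interpolation=cv2.INTER_CUBIC)
cv2.imwrite("pics/v9.png",np.hstack([a,b])); o=env.get_obs(); print(o["time_s"],o["force"])
E
```

```text
time_s: 19.9
ee_pos: [0.4703, 0.0471, 0.2045]
eef_rot: [0.998, -0.062, 0.003, 0.0]
force: [0.6, -0.1, -0.6]
finger_gap: 0.0786
time_s: 20.7
ee_pos: [0.4391, -0.1913, 0.2207]
eef_rot: [0.998, -0.063, -0.0, -0.0]
force: [-0.5, 0.3, 0.5]
finger_gap: 0.078
scene lid n 308 z 0.0727 centre [0.4733 0.0496 0.074 ] expected coaster [0.4699 0.0468]
 z 0.01 66 [0.471  0.0456]
 z 0.025 106 [0.4702 0.0456]
 z 0.04 169 [0.4699 0.0448]
top lid n 417 z 0.0742 centre [0.4681 0.0462 0.074 ] expected coaster [0.4649 0.0441]
 z 0.04 49 [0.4693 0.0467]
20.8 [0.41039559 0.28480095 0.57198678]
```

View pics/v9.png

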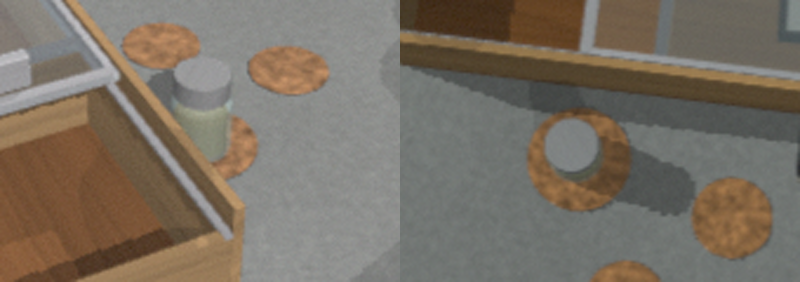

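The jar stands upright on the large coaster, at crop (572,145) in the top view. Lid top height is 74 mm, as expected, and the axis is about 2–4 mm from the coaster's centre in both views. The gripper is well clear, so I'm handing in.

```bash
python3 -c "
from cell import env
print(env.sign_off())"
```

```text
the job is handed in; nothing more can be done
None
```

The jar is standing upright on the largest coaster (89 mm across, against 68 mm for the other two), and I handed the job in at about 20.8 s. I gripped the left (upper) door by its bar and slid it about 154 mm toward -y. I then lifted the jar by its lid and lowered it until the wrist load dropped from about -2 N to 0.

- **Final checks:** Both cameras put the jar's axis about 2–4 mm from the coaster's centre. The lid top is at 74 mm, as expected, and the axis fits at three heights in the scene view agree to about 1 mm. The gripper was about 240 mm away and touching nothing. I never touched the right door, though I didn't re-measure its handle at the end.
- **Missed first grasp:** The first close on the door bar caught nothing. The reported tool position was about 23 mm lower than the real fingertips, so I measured that offset with the cameras and corrected for it.
- **Camera disagreement:** The two cameras differ by about 5 mm in x and 3 mm in y, so I compared jar and coaster within each view.

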